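# Ratchet down the clamp on a drawer front

## Task

Take the ratchet wrench off its wooden rest, fit its ring over the hex nut of the blue clamp bar and swing it back and forth to tighten the nut clockwise until the bar grips the drawer front firmly: about 1.3 newton metres, and never as much as 1.8, which would dent the front. Then lift the wrench off and lay it flat back on its rest the way it lay, and let go. Do not knock the tape measure, sanding block and glue bottle about.

Things in the scene. Friction and masses are not known exactly. Their poses are not given: they have to be found in the camera images.
- wrench_grip (a point): Where to grip the loose ratchet wrench (220 mm long): the front part of its red and black handle, 18 mm wide and high, half-way up (9 mm above the wrench's flat underside). x points along the handle to the steel ring head (64 mm across, 20 mm high), z up. The handle ends 115 mm behind. On the rest it is 24 mm clear of the plank here.
- wrench_socket (a point): Centre of the wrench's ring head at its flat underside: 75 mm along x from wrench_grip, 9 mm lower; axes as there. The hexagonal socket goes right through the head: 42.6 mm across flats, 20 mm deep. It turns in the head and its angle is unknown: not told by this frame.
- wrench: The wrench (280 to 450 g), origin at wrench_socket. Turned clockwise from above, a ratchet of 36 clicks a turn carries the socket along; turned back, the wrench slips round it (drag under 0.05 N m); 0.3 to 0.5 rad of a swing is lost to play and teeth. Off the nut the socket turns with the wrench.
- nut_seat (a point): Foot of the clamp's brass hex nut on its axis (z up), 65 to 69 mm above the bench; tightened clockwise from above, it sinks 12 mm a turn with the bar. The wrench's underside belongs here, on a 52 mm flange. Nut 40 mm across flats, 17 mm high (its top 2 mm: 35 mm). A 19 mm stud with a pointed end stands 20 to 21 mm out of its top. Swing room: on the robot's side.
- nut_top (a point): Top centre of the nut, 17 mm above nut_seat (axes as the jig; they do not turn with the nut). If the socket's corners do not match the nut's, the wrench stands here: lift a little, turn clockwise in steps of at most 0.15 rad and try again, up to 60 degrees; it enters within about 0.1 rad of true.
- flange (a joint): Squeeze of the black rubber washer (44 mm across, 6 mm high) under the nut's steel flange, in m: 0 while the clamp is loose, then growing with the nut's moment: 0.0005 at 0.9 N m, 0.0010 at 1.3, 0.0016 at 1.8. A reading's noise is larger than that: go by the moment felt. It eases to about 0.0005 when let go.
- bar_foot (a point): Foot under the far end of the blue clamp bar (104 x 48 x 14 mm); it meets the drawer front's near edge after 0.8 to 1.5 rad of the nut. The nut turns with 0.36 N m until then, next jumps to 0.5 and gains 1.5 N m per rad. The moment on the nut is the force across the handle times the distance (75 mm at wrench_grip) plus the hand's twist; it falls when motion stops.
- rest_top (a point): Middle of the head block's top on the wrench's fixed wooden rest, 36 mm above the bench, where wrench_socket belongs. x is the way the wrench lies, handle to head. Plank 250 x 70 x 12 mm; head block 65 mm long, the block under the handle's end 35 mm long, 170 mm behind; both 70 mm wide, the gap between is free.
- jig: Fixed MDF jig board, 320 x 260 x 18 mm, with a mahogany drawer front (160 x 240 mm, top at 38 mm) on it. Origin on the nut's axis at bench height; x points over the board to the drawer front, which starts 45 mm from the origin; the board starts 70 mm behind it.
- tape_measure: Loose yellow and black tape measure, 62 x 36 x 58 mm, origin under its centre. Leave alone.
- sanding_block: Loose cork sanding block, 100 x 60 x 24 mm, origin under its centre. Leave alone.
- glue: Loose white glue bottle, 52 mm wide, 140 mm high, origin under its centre. Leave alone.
There are look-alikes about, which are no part of the job. Leave any orange or purple look-alike of the wrench alone.

How it is judged:
By the outcome, as a careful person would: the job done as asked, in the order asked, and still so for the second after the job is handed in, with the robot touching nothing.
It also fails if it takes over 72 s, if anything falls off the work surface, if the arm or the gripper's body presses on something with over 40 N, if the wrist force passes 120 N, or if a joint passes its speed limit or range.

## Robot

A 7-joint arm with a two-finger parallel gripper is mounted at the origin on the work surface. World frame = base frame: x ahead of the robot, y to its left, z up, the work surface at z = 0. Lengths are in m, angles in rad, forces in N, time in s.
With the tool pointing down it reaches from about 0.4 to 0.925 m from the base axis. Payload 4.1 kg.
Tool frame: the origin (TCP) lies midway between the tips of the shut fingers; the grasp point (between the pads) lies 19 mm behind it (r.grip_point_offset is the distance from the TCP to the grasp point, in m); z points along the fingers, y is the line along which they close (so a half turn about z gives the same grasp; the last joint's range is limited). The gripper opens to 85 mm and grips with 20 to 120 N. Pads are 22 mm wide; open, the fingers measure 114 mm over their backs; the gripper's body (76 mm by 85 mm) begins 54 mm behind the grasp point. The pads swing forward as they close: fully open they stand 13 mm farther back than shut.
Start: joints at [-1.379, 0.398, 0.045, 1.537, -0.019, 1.207, -0.051], TCP at [0.186, 0.623, 0.231] pointing down, gripper open.
Joint ranges: [-2.82, 2.82], [-0.49, 2.23], [-1.37, 1.46], [0, 2.46], [-1.36, 4.5], [0.23, 2], [-2.94, 2.94]. Speed limits (rad/s): [2.57, 2.57, 3.14, 3.14, 3.14, 3.14, 3.14].

## Interface

Orientations are given as a unit quaternion [w, x, y, z].
In Python, from rig import r gives the robot as it stands. The module is installed in compiled form; this text tells all that it offers.
- The arm moves only by the tool apply_moves, never from a script. Its argument "steps" is a list of rows, each a list of 2 entries, a list of its own where there are three numbers: the shift along the world's x, y, z each as a share of 0.02 m, from -1 to 1, then the turn, a rotation vector about the world's x, y, z each as a share of 0.08 rad, from -1 to 1. A call has 1 to 20 rows; each row shifts and turns the commanded pose from where the row before left it; what a row does not reach is not made up. A row lasts 1/12 s, in which the tool goes at most 41.7 mm and 7.16 degrees, less where a joint would pass 70% of its speed; a pose out of reach is approached as far as the arm can. A call with a number of a shift or a turn outside -1 to 1 is refused whole. A call with a gripper value outside its range is refused whole. "jaw" is the opening, from -1 (shut) to 1 (fully open), so that 0 is half open, set as the call begins (left out, the last holds). The fingers move at their own pace and stop on an object; the grip force is fixed at half the most. Time passes only in rows, so rows that do not move let the fingers close. It gives the time, the measured TCP pose, the force, the opening and the grip force at its end, in the units of the state.
- r.state(): the state, without advancing time (a new reading comes with each control period).
- r.camera(name): name is "side" or "top"; returns a dict with "color" (420x560x3 uint8, blue, green, red), "range_z" (420x560 float32, m along the optical axis (not along the pixel's ray), 0 where there is no reading), "intrinsics" (3x3 intrinsics, pixels), "k1" (the pictures are not rectified: a ray, as slopes to the right and down, at radius r is drawn at 1 + k1 r^2 times it, then the intrinsics apply), "rvec" (rotation vector, rad) and "tvec" (3), from world to camera coordinates, as OpenCV has them. Camera axes: x right, y down, z forward; pixel columns grow to the right and rows downward; lengths in m; the calibration is good to about 2 mm. A picture is of the moment at which its call begins.
- r.hand_in(): hands the job in; it is judged then, once.
The state is a dict: "time": time; "joint_positions": joint angles; "qvel": joint speeds; "tau": joint torques, N m; "tcp_pos": TCP position; "orientation": TCP orientation; "wrist_force": force on the tool from outside, world axes, zero at the start; "wrist_torque": the same for the moment, N m; "gripper_width": finger opening in m; "grasp_force": force on a finger pad.
Only numpy, scipy, OpenCV 4.12 (cv2) and the standard library are available. Lean on these libraries where they do the work, as an engineer would, in place of code of your own. Each camera call takes 0.05 s, during which the arm holds its last target. There are 200 camera calls.

## Working session

There is one attempt and no reset: what is moved stays moved. The work goes in short steps, Python scripts to look and compute and a tool call to move; the robot and the scene stay as the last step left them, time stands still between calls to the robot, and variables do not carry over. Pictures are saved under pics/ and viewed, at most 10 in all, crops included, and the job is handed in when it is done.

Besides the shell and the picture viewer there is one more tool, called after "Request:" in YAML: its name, and indented under it one key for each argument. apply_moves: Moves the arm, as the interface text tells. Shift numbers are shares of 0.02 m and turn numbers shares of 0.08 rad, none past 1 either way. Its arguments: {"type":"object","properties":{"steps":{"type":"array"},"jaw":{"type":"number"}},"required":["steps"]}

```bash
mkdir -p pics
cat > h.py <<'E'
import numpy as np,cv2,pickle
from rig import r
def snap(n,tag):
    c=r.camera(n); pickle.dump(c,open(f'{tag}.pkl','wb')); cv2.imwrite(f'pics/{tag}.png',c['color']); return c
def load(tag): return pickle.load(open(f'{tag}.pkl','rb'))
def ray(c,u,v):
    K=np.array(c['intrinsics']); k1=float(c['k1'])
    p=cv2.undistortPoints(np.array([[[u,v]]],float),K,np.array([k1,0,0,0.]))[0,0]
    R=cv2.Rodrigues(np.array(c['rvec'],float))[0]; t=np.array(c['tvec'],float).ravel()
    return R.T@np.array([p[0],p[1],1.]),-R.T@t
def atz(c,u,v,z):
    d,o=ray(c,u,v); return o+d*(z-o[2])/d[2]
def dep(c,u,v):
    d,o=ray(c,u,v); z=c['range_z'][int(v),int(u)]; return o+d*z
def proj(c,P):
    return cv2.projectPoints(np.array(P,float).reshape(-1,3),np.array(c['rvec'],float),np.array(c['tvec'],float),np.array(c['intrinsics']),np.array([float(c['k1']),0,0,0]))[0][:,0]
E
python3 - <<'E'
from h import *
a=snap('top','t0');b=snap('side','s0')
cv2.imwrite('pics/t0.png',cv2.resize(a['color'],(800,600)));cv2.imwrite('pics/s0.png',cv2.resize(b['color'],(800,600)))
print(r.state())
for c in(a,b): print(ray(c,280,210),c['k1'],c['intrinsics'])
E
```

```text
{'time': 0.1, 'joint_positions': array([-1.37899551,  0.3991699 ,  0.04505133,  1.53778006, -0.01873669,
        1.20691306, -0.05071909]), 'qvel': array([ 2.14628550e-03, -2.87235547e-03,  6.79084436e-05, -4.21481079e-03,
       -6.59167140e-04,  3.83297085e-04,  1.48143146e-03]), 'tau': array([ 3.13670134e-03, -4.76264191e+01,  1.36993021e+00, -2.54949689e+01,
        1.19478538e-02,  5.09307138e-03, -7.76004327e-06]), 'tcp_pos': array([0.18617402, 0.62215291, 0.23032254]), 'orientation': array([-8.38685407e-05,  1.44856131e-01,  9.89452297e-01, -9.20338630e-04]), 'wrist_force': array([-0.56292274,  0.10311014, -0.03076459]), 'wrist_torque': array([-0.02239706,  0.04894895, -0.01636005]), 'grasp_force': 0.0, 'gripper_width': 0.08536007505793845}
(array([ 0.0977637 , -0.0096233 , -0.99516404]), array([0.32099627, 0.01962354, 1.2236458 ])) 0.048546804547079395 [[459.43190383   0.         279.43584418]
 [  0.         459.43190383 210.25652804]
 [  0.           0.           1.        ]]
(array([ 0.10558656,  0.63905232, -0.76191494]), array([ 0.29868321, -0.88788137,  1.14202236])) -0.008508464410674793 [[507.3208857    0.         277.53327794]
 [  0.         507.3208857  207.35784075]
 [  0.           0.           1.        ]]
```

View pics/t0.png

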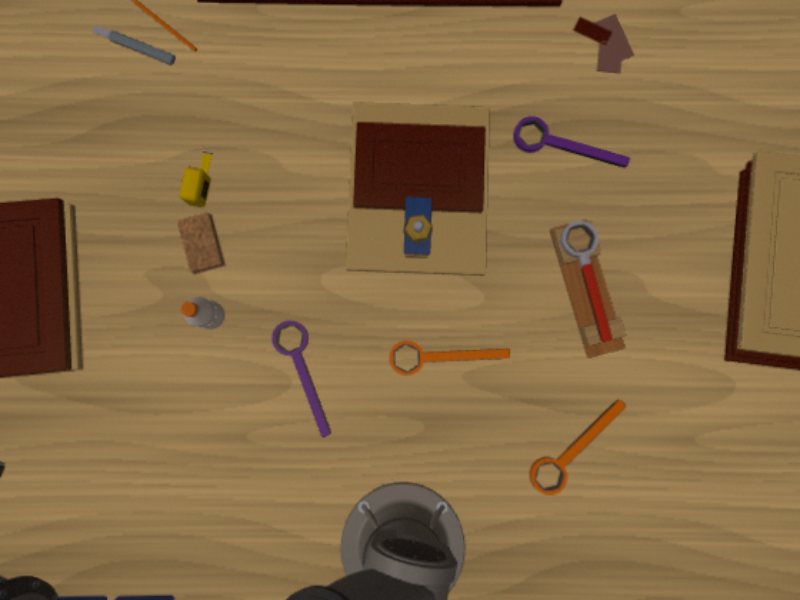

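View pics/s0.png

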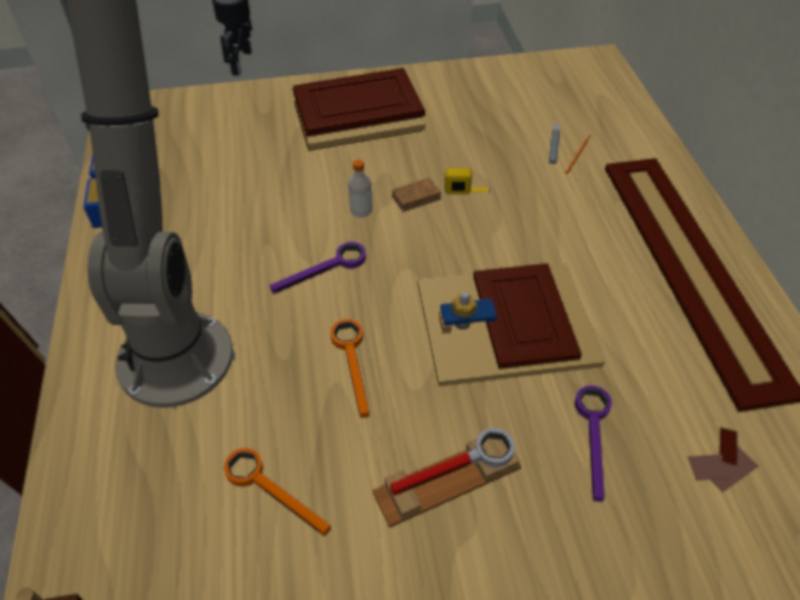

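The top view shows several possible wrenches (800x600 pixels):
- purple at (300,380) and (570,140)
- orange at (450,355) and (585,445)
- red and steel on a wooden rest at (590,280)

The one on the rest is the target. The nut is at (418,228).

Run:
```python
from h import *
a=load('t0');b=load('s0')
def crop(c,u,v,w,h,s): return cv2.resize(c['color'][v:v+h,u:u+w],(w*s,h*s),interpolation=cv2.INTER_CUBIC)
A=crop(a,380,150,66,100,6)   # 396x600
B=crop(a,265,130,66,60,6)
C=crop(b,300,195,66,40,6)
cv2.imwrite('pics/c1.png',np.hstack([A,np.vstack([B,C])]))
```

```text
(no output)
```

View pics/c1.png

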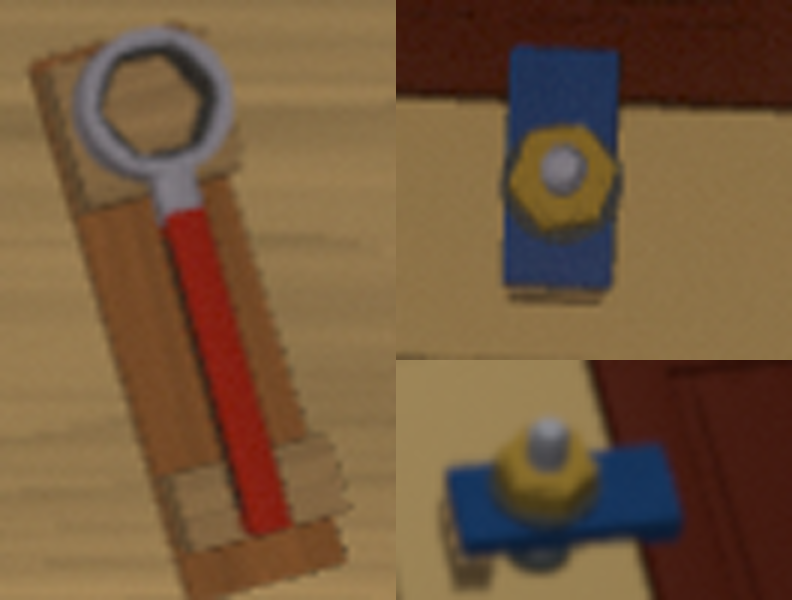

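Run:
```python
from h import *
a=load('t0');b=load('s0')
f=lambda x,y,u,v:((x+.5)/6-.5+u,(y+.5)/6-.5+v)
H=atz(a,*f(154,104,380,150),.056);E=atz(a,*f(266,528,380,150),.050)
print('head',H,'end',E,'dist',np.linalg.norm((H-E)[:2]),'yaw',np.arctan2(*(H-E)[[1,0]]))
N=atz(a,*f(167,178,265,130),.083);S=atz(a,*f(170,162,265,130),.103);print('nut',N,'stud',S)
S2=atz(b,*f(548-396,425-360,300,195),.103);print('stud side',S2)
def ang(pts,c,u,v,z):
    P=np.array([atz(c,*f(x,y,u,v),z)[:2] for x,y in pts]);m=P.mean(0);d=P-m
    t=np.arctan2(d[:,1],d[:,0]);print('c',m,'rad',np.linalg.norm(d,axis=1).round(4),'corner',np.angle(np.exp(6j*t).mean())/6,np.angle(np.exp(6j*t))/6)
ang([(538-396,128),(590-396,124),(617-396,172),(590-396,222),(530-396,225),(508-396,180)],a,265,130,.081)
ang([(128,57),(178,57),(203,100),(178,152),(120,150),(100,105)],a,380,150,.056)
# bar edges
P=[atz(a,*f(x-396,y,265,130),.063)[:2] for x,y in[(511,50),(619,52),(610,288),(504,284)]];P=np.array(P);print('bar',P, P.mean(0))
# rest plank edges
for x,y,z in[(32,65,.012),(187,598,.012),(50,68,.036),(84,210,.036),(335,432,.036),(162,476,.036),(190,550,.036),(350,505,.036)]: print('rest',atz(a,*f(x,y,380,150),z)[:2])
for n,(u,v) in dict(tape=(195,185),sand=(200,242),glue=(203,313)).items(): print(n,dep(a,u*.7,v*.7))
# depth clouds
def cloud(c,u0,u1,v0,v1):
    return np.array([dep(c,u,v) for v in range(v0,v1) for u in range(u0,u1) if c['range_z'][v,u]>0])
for n,c,box in(('headtop',a,(390,420,153,182)),('nuttop',a,(282,306,148,172)),('nutside',b,(310,345,200,225))):
    C=cloud(c,*box);hi=C[:,2];print(n,np.histogram(hi,bins=np.arange(0,.12,.005))[0]);
```

```text
head [ 0.54929817 -0.31333821  0.056     ] end [ 0.36820395 -0.3586568   0.05      ] dist 0.1866785824754011 yaw 0.24521267985826015
nut [ 0.56181808 -0.02196215  0.083     ] stud [ 0.56430891 -0.02244886  0.103     ]
stud side [ 0.56517102 -0.02126391  0.103     ]
c [ 0.56346692 -0.02168306] rad [0.0225 0.0249 0.0231 0.0231 0.0253 0.0229] corner -0.5035350870053948 [ 0.47261858 -0.48809606 -0.45849421 -0.51331164  0.48551399 -0.4249031 ]
c [ 0.54952771 -0.31212494] rad [0.0223 0.0235 0.0222 0.0237 0.0244 0.0219] corner 0.5089078629164608 [ 0.44165832  0.51871888 -0.45082647  0.48450301  0.45456197 -0.48767928]
bar [[ 6.21590241e-01 -1.71596690e-04]
 [ 6.21078550e-01 -4.65393324e-02]
 [ 5.18632407e-01 -4.28820922e-02]
 [ 5.20026858e-01  2.29081502e-03]] [ 0.57033201 -0.02182555]
rest [ 0.57523232 -0.27202525]
rest [ 0.33888618 -0.33575228]
rest [ 0.5689084  -0.27407176]
rest [ 0.50632558 -0.28785843]
rest [ 0.41031887 -0.39375638]
rest [ 0.390782   -0.31923122]
rest [ 0.35907281 -0.33048471]
rest [ 0.37892809 -0.39926339]
tape [0.64017283 0.37761819 0.06065253]
sand [0.54391437 0.37706856 0.02171405]
glue [0.40679042 0.34442776 0.10037188]
headtop [ 56  10  24   8   4   9 106 200  48  29 124 169  10   0   0   0   0   0
   0   0   0   0   0]
nuttop [  0   0   8  69  43   0   0   0   0   0   8  91  44  61  26   9 103  56
   5   6  30  12   0]
nutside [  0   0  39 144  31   6  21  60  13   7  51 207  46  48  27  24  65  38
   9  12  13  10   1]
```

The close crop confirms the choice: the wrench with the steel head and red handle, lying on the wooden rest with its head at about (405,167) in original top-view pixels. The nut is at about (293,160), on the blue bar. Next I move over to the wrench grip.

Request:
apply_moves:
  steps:
    - [[0.75, -1, 0], [0, 0, -0.68]]
    - [[0.75, -1, 0], [0, 0, -0.68]]
    - [[0.75, -1, 0], [0, 0, -0.68]]
    - [[0.75, -1, 0], [0, 0, -0.68]]
    - [[0.75, -1, 0], [0, 0, -0.68]]
    - [[0.75, -1, 0], [0, 0, -0.68]]
    - [[0.75, -1, 0], [0, 0, -0.68]]
    - [[0.75, -1, 0], [0, 0, -0.68]]
    - [[0.75, -1, 0], [0, 0, -0.68]]
    - [[0.75, -1, 0], [0, 0, -0.68]]
    - [[0.75, -1, 0], [0, 0, -0.68]]
    - [[0.75, -1, 0], [0, 0, -0.68]]
    - [[0.75, -1, 0], [0, 0, -0.68]]
    - [[0.75, -1, 0], [0, 0, -0.68]]
    - [[0.75, -1, 0], [0, 0, -0.68]]
    - [[0.75, -1, 0], [0, 0, -0.68]]
    - [[0.75, -1, 0], [0, 0, -0.68]]
    - [[0.75, -1, 0], [0, 0, -0.68]]
    - [[0.75, -1, 0], [0, 0, -0.68]]
    - [[0.75, -1, 0], [0, 0, -0.68]]
  jaw: 1

```text
time: 1.77
tcp_pos: [0.4874, 0.2205, 0.2314]
orientation: [0.0, 0.638, 0.77, 0.0]
wrist_force: [0.4, 0.7, 0.0]
gripper_width: 0.0854
grasp_force: 0.0
```

Request:
apply_moves:
  steps:
    - [[0, -1, 0], [0, 0, -0.68]]
    - [[0, -1, 0], [0, 0, -0.68]]
    - [[0, -1, 0], [0, 0, -0.68]]
    - [[0, -1, 0], [0, 0, -0.68]]
    - [[0, -1, 0], [0, 0, -0.68]]
    - [[0, -1, 0], [0, 0, -0.68]]
    - [[0, -1, 0], [0, 0, -0.68]]
    - [[0, -1, 0], [0, 0, -0.68]]
    - [[0, -1, 0], [0, 0, -0.68]]
    - [[0, -1, 0], [0, 0, -0.68]]
    - [[0, -1, 0], [0, 0, -0.68]]
    - [[0, -1, 0], [0, 0, -0.68]]
    - [[0, -1, 0], [0, 0, -0.68]]
    - [[0, -1, 0], [0, 0, -0.68]]
    - [[0, -1, 0], [0, 0, -0.68]]
    - [[0, -1, 0], [0, 0, -0.68]]
    - [[0, -1, 0], [0, 0, -0.68]]
    - [[0, -1, 0], [0, 0, -0.68]]
    - [[0, -1, 0], [0, 0, -0.68]]
    - [[0, -1, 0], [0, 0, -0.68]]

```text
time: 3.43
tcp_pos: [0.4861, -0.1792, 0.2314]
orientation: [0.0, 0.944, 0.329, 0.0]
wrist_force: [1.5, -0.8, -0.1]
gripper_width: 0.0856
grasp_force: 0.0
```

Request:
apply_moves:
  steps:
    - [[0, -1, -0.5], [0, 0, -0.68]]
    - [[0, -1, -0.5], [0, 0, -0.68]]
    - [[0, -1, -0.5], [0, 0, -0.68]]
    - [[0, -1, -0.5], [0, 0, -0.68]]
    - [[0, -1, -0.5], [0, 0, -0.68]]
    - [[0, -1, -0.5], [0, 0, -0.68]]
    - [[0, -1, -0.5], [0, 0, -0.68]]
    - [[0, -0.65, -0.5], [0, 0, -0.68]]
    - [[0, 0, 0], [0, 0, 0]]
    - [[0, 0, 0], [0, 0, 0]]

```text
time: 4.27
tcp_pos: [0.4853, -0.3314, 0.1508]
orientation: [0.0, 0.993, 0.118, -0.001]
wrist_force: [-0.3, 0.3, -0.0]
gripper_width: 0.0856
grasp_force: 0.0
```

```bash
cat >> h.py <<'E'
from scipy.spatial.transform import Rotation as Ro
def rep():
    s=r.state();q=s['orientation'];M=Ro.from_quat([q[1],q[2],q[3],q[0]]).as_matrix()
    ty=np.arctan2(M[1,1],M[0,1]); th=(ty+np.pi/2+np.pi/2)%np.pi-np.pi/2
    print('t',s['time'],'p',s['tcp_pos'].round(4),'wrenchyaw',round(th,3),'z',M[:,2].round(3),'F',s['wrist_force'].round(2),'T',s['wrist_torque'].round(3),'w',round(s['gripper_width'],4),s['grasp_force'],'q',s['joint_positions'].round(2));return s,th
E
python3 -c "
from h import *
rep()"
```

```text
t 4.2667 p [ 0.4853 -0.3314  0.1508] wrenchyaw 0.237 z [-0.002 -0.    -1.   ] F [-0.34  0.29 -0.02] T [ 0.043 -0.009  0.048] w 0.0856 0.0 q [-0.13  0.51  0.88  1.8  -0.44  1.05 -0.42]
```

Run:
```python
from h import *
b=load('s0');a=load('t0')
for c,n in((b,'s'),(a,'t')):
    hsv=cv2.cvtColor(c['color'],cv2.COLOR_BGR2HSV)
    red=((hsv[...,0]<6)|(hsv[...,0]>174))&(hsv[...,1]>190)&(hsv[...,2]>110)
    nl,lab,st,ce=cv2.connectedComponentsWithStats(red.astype(np.uint8))
    i=1+np.argmax(st[1:,4]);print(n,st[i],ce[i])
    ys,xs=np.nonzero(lab==i);P=np.array([atz(c,x,y,.052)[:2] for x,y in zip(xs,ys)])
    m=P.mean(0);w,v=np.linalg.eigh(np.cov((P-m).T));d=v[:,1]*np.sign(v[0,1]);pr=(P-m)@d
    print('handle mid',m,'yaw',np.arctan2(d[1],d[0]),'ends',m+d*pr.min(),m+d*pr.max(), 'width',np.ptp((P-m)@v[:,0]))
print('side head',atz(b,493*.7,448*.7,.056))
```

```text
s [274 317  55  27 319] [300.68025078 330.        ]
handle mid [ 0.43570465 -0.34605632] yaw 0.24644425095661202 ends [ 0.37014285 -0.3625489 ] [ 0.50304674 -0.32911589] width 0.013880319434501947
t [408 185  20  54 346] [417.57225434 211.3583815 ]
handle mid [ 0.43513679 -0.3435408 ] yaw 0.2451275438803604 ends [ 0.36762615 -0.36042914] [ 0.50259526 -0.32666551] width 0.017215767018828328
side head [ 0.54779363 -0.32411118  0.056     ]
```

Request:
apply_moves:
  steps:
    - [[-0.22, -0.04, -1], [0, 0, 0.1]]
    - [[-0.22, -0.04, -1], [0, 0, 0]]
    - [[0, 0, -1], [0, 0, 0]]
    - [[0, 0, -1], [0, 0, 0]]
    - [[0, 0, -1], [0, 0, 0]]
    - [[0, 0, -0.8], [0, 0, 0]]
    - [[0, 0, -0.45], [0, 0, 0]]
    - [[0, 0, 0], [0, 0, 0]]

```text
time: 4.93
tcp_pos: [0.4772, -0.3302, 0.0251]
orientation: [-0.001, 0.992, 0.124, -0.001]
wrist_force: [0.6, -0.2, 0.1]
gripper_width: 0.0855
grasp_force: 0.0
```

Request:
apply_moves:
  steps:
    - [[0, 0, 0], [0, 0, 0]]
    - [[0, 0, 0], [0, 0, 0]]
    - [[0, 0, 0], [0, 0, 0]]
    - [[0, 0, 0], [0, 0, 0]]
    - [[0, 0, 0], [0, 0, 0]]
    - [[0, 0, 0], [0, 0, 0]]
    - [[0, 0, 0], [0, 0, 0]]
    - [[0, 0, 0], [0, 0, 0]]
  jaw: -1

```text
time: 5.6
tcp_pos: [0.4783, -0.3332, 0.0274]
orientation: [0.001, 0.992, 0.123, 0.001]
wrist_force: [1.2, -1.7, 5.2]
gripper_width: 0.0171
grasp_force: 59.9
```

```bash
python3 -c "
from h import *
rep()"
```

```text
t 5.6 p [ 0.4783 -0.3332  0.0274] wrenchyaw 0.247 z [ 0.002 -0.002 -1.   ] F [ 1.2  -1.73  5.15] T [-0.345 -0.048 -0.053] w 0.0171 59.93517279624939 q [-0.02  0.65  0.75  1.9  -0.59  0.83 -0.29]
```

Request:
apply_moves:
  steps:
    - [[0, 0, 0.5], [0, 0, 0]]
    - [[0, 0, 1], [0, 0, 0]]
    - [[0, 0, 1], [0, 0, 0]]
    - [[0, 0, 1], [0, 0, 0]]
    - [[0, 0, 1], [0, 0, 0]]
    - [[0, 0, 1], [0, 0, 0]]
    - [[0, 0, 0.5], [0, 0, 0]]

```text
time: 6.18
tcp_pos: [0.477, -0.3311, 0.1474]
orientation: [-0.001, 0.992, 0.124, -0.0]
wrist_force: [-0.1, -0.7, -6.1]
gripper_width: 0.0171
grasp_force: 59.4
```

Request:
apply_moves:
  steps:
    - [[0, 0.5, 0], [0, 0, 0]]
    - [[0, 1, 0], [0, 0, 0]]
    - [[0.08, 1, 0], [0, 0, 0.04]]
    - [[0.08, 1, 0], [0, 0, 0.04]]
    - [[0.08, 1, 0], [0, 0, 0.04]]
    - [[0.08, 1, 0], [0, 0, 0.04]]
    - [[0.08, 1, 0], [0, 0, 0.04]]
    - [[0.08, 1, 0], [0, 0, 0.04]]
    - [[0.08, 1, 0], [0, 0, 0.04]]
    - [[0.08, 1, 0], [0, 0, 0.04]]
    - [[0.08, 1, 0], [0, 0, 0.04]]
    - [[0.08, 1, 0], [0, 0, 0.04]]
    - [[0, 1, 0], [0, 0, 0]]
    - [[0, 1, 0], [0, 0, 0]]
    - [[0, 0.8, 0], [0, 0, 0]]
    - [[0, 0.2, 0], [0, 0, 0]]
    - [[0, 0, 0], [0, 0, 0]]
    - [[0, 0, 0], [0, 0, 0]]

```text
time: 7.68
tcp_pos: [0.4923, -0.042, 0.1455]
orientation: [0.0, 0.99, 0.14, -0.001]
wrist_force: [0.1, 0.0, -6.4]
gripper_width: 0.0171
grasp_force: 59.5
```

Run:
```python
from h import *
rep()
a=snap('top','t1');b=snap('side','s1')
def crop(c,u,v,w,h,s): return cv2.resize(c['color'][v:v+h,u:u+w],(w*s,h*s),interpolation=cv2.INTER_CUBIC)
A=crop(a,265,115,66,90,6)
B=crop(b,290,160,66,90,6)
cv2.imwrite('pics/c2.png',np.hstack([A,B]))
```

```text
t 7.6833 p [ 0.4923 -0.042   0.1455] wrenchyaw 0.28 z [-0.002 -0.001 -1.   ] F [ 0.09  0.   -6.37] T [-0.108  0.122 -0.015] w 0.0171 59.4930499792099 q [-0.78  0.33  0.93  2.01 -0.32  0.95 -0.97]
```

View pics/c2.png

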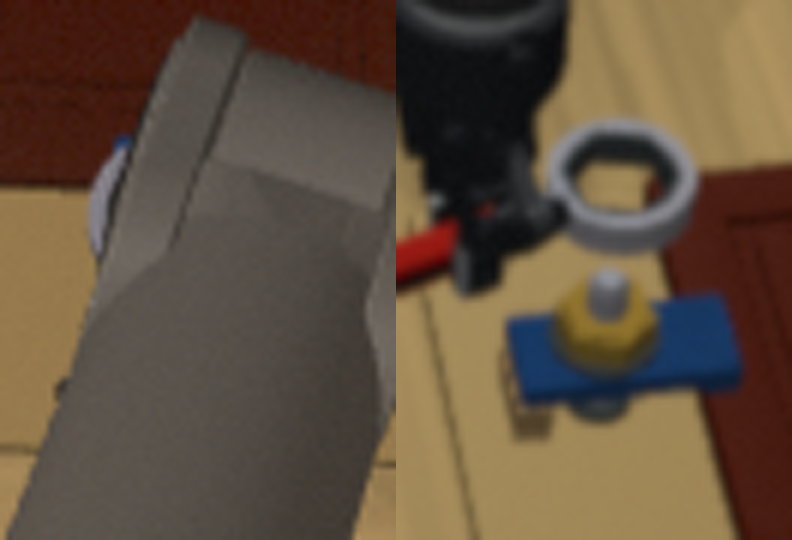

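The side crop shows the ring at about (622,173), above and slightly ahead of the stud tip at (607,275). In the top view the arm hides the head. I compute the offset from the side view.

Run:
```python
from h import *
b=load('s1')
f=lambda x,y,u,v:((x+.5)/6-.5+u,(y+.5)/6-.5+v)
# fit ring circle in world from extreme pts of the outer top edge at z=.174
for z in(.170,.174):
    c=atz(b,*f(622.5-396,173,290,160),z);print('ringc',c)
    L=atz(b,*f(548-396,175,290,160),z);R=atz(b,*f(697-396,178,290,160),z);T=atz(b,*f(618-396,118,290,160),z);print(L,R,T)
print('stud',atz(b,*f(607-396,272,290,160),.103))
# expected silhouettes by projection
s,th=rep();R=np.array([[np.cos(th),-np.sin(th)],[np.sin(th),np.cos(th)]])
h=s['tcp_pos'][:2]+R@[.0731,.001]
t=np.linspace(0,2*np.pi,72)
def pp(P): return (proj(b,P)-[290,160]+.5)*6-.5+[396,0]
for z in (.174,.154):
    e=pp(np.c_[h[0]+.032*np.cos(t),h[1]+.032*np.sin(t),0*t+z]);print('pred head',h,z,e.min(0),e.max(0))
n=np.array([.564,-.022])
for zz,rr in((.103,.001),(.067,.026),(.082,.0202)):
    e=pp(np.c_[n[0]+rr*np.cos(t),n[1]+rr*np.sin(t),0*t+zz]);print('pred nut',zz,e.min(0),e.max(0))
```

```text
ringc [ 0.56738175 -0.02102177  0.17      ]
[ 0.53526362 -0.01659821  0.17      ] [ 0.59851505 -0.02947279  0.17      ] [0.57297299 0.01158614 0.17      ]
ringc [ 0.56627602 -0.02458901  0.174     ]
[ 0.53429006 -0.02018365  0.174     ] [ 0.5972812  -0.03300525  0.174     ] [0.57184425 0.00788471 0.174     ]
stud [ 0.56512976 -0.01943806  0.103     ]
t 7.7833 p [ 0.4929 -0.0431  0.146 ] wrenchyaw 0.278 z [-0.001 -0.001 -1.   ] F [ 0.31 -0.66 -6.44] T [-0.081  0.101 -0.006] w 0.0168 59.50336217880249 q [-0.78  0.33  0.93  2.01 -0.32  0.95 -0.97]
pred head [ 0.5628759 -0.0221143] 0.174 [539.55821593 116.5270607 ] [687.65278394 224.9043485 ]
pred head [ 0.5628759 -0.0221143] 0.154 [537.479935   147.71872924] [683.88273372 255.83613179]
pred nut 0.103 [603.60869791 274.877299  ] [608.05239612 278.23135283]
pred nut 0.067 [544.35218174 284.90587133] [657.65354414 371.66104201]
pred nut 0.082 [558.61623393 273.2118921 ] [647.36217295 340.76300423]
```

Request:
apply_moves:
  steps:
    - [[-0.05, 0.05, -0.7], [0, 0, 0]]
    - [[0, 0, -0.9], [0, 0, 0]]
    - [[0, 0, -0.9], [0, 0, 0]]
    - [[0, 0, -0.6], [0, 0, 0]]
    - [[0, 0, -0.2], [0, 0, 0]]
    - [[0, 0, -0.2], [0, 0, 0]]
    - [[0, 0, 0], [0, 0, 0]]

```text
time: 8.37
tcp_pos: [0.4926, -0.0414, 0.0762]
orientation: [0.0, 0.99, 0.139, -0.0]
wrist_force: [-0.9, 0.2, -5.9]
gripper_width: 0.0168
grasp_force: 59.4
```

Request:
apply_moves:
  steps:
    - [[0, 0, -0.1], [0, 0, 0]]
    - [[0, 0, -0.1], [0, 0, 0]]
    - [[0, 0, -0.1], [0, 0, 0]]
    - [[0, 0, 0], [0, 0, 0]]

```text
time: 8.7
tcp_pos: [0.4935, -0.0413, 0.0717]
orientation: [-0.0, 0.99, 0.139, 0.001]
wrist_force: [-5.5, -0.6, 7.0]
gripper_width: 0.0164
grasp_force: 61.6
```

Request:
apply_moves:
  steps:
    - [[-0.08, 0, 0.1], [0, 0, 0]]
    - [[-0.04, 0, 0], [0, 0, 0]]
    - [[0, 0, -0.1], [0, 0, 0]]
    - [[0, 0, -0.1], [0, 0, 0]]

```text
time: 9.03
tcp_pos: [0.491, -0.0412, 0.0693]
orientation: [-0.0, 0.99, 0.139, 0.001]
wrist_force: [-3.6, 0.3, 8.4]
gripper_width: 0.0169
grasp_force: 61.7
```

Run:
```python
from h import *
rep()
b=snap('side','s2')
def crop(c,u,v,w,h,s): return cv2.resize(c['color'][v:v+h,u:u+w],(w*s,h*s),interpolation=cv2.INTER_CUBIC)
cv2.imwrite('pics/c3.png',crop(b,290,180,60,60,10))
```

```text
t 9.0333 p [ 0.491  -0.0412  0.0693] wrenchyaw 0.279 z [ 0.002  0.    -1.   ] F [-3.64  0.29  8.37] T [-0.035  0.263 -0.018] w 0.0169 61.678690910339355 q [-0.68  0.44  0.83  2.08 -0.46  0.8  -0.86]
```

View pics/c3.png

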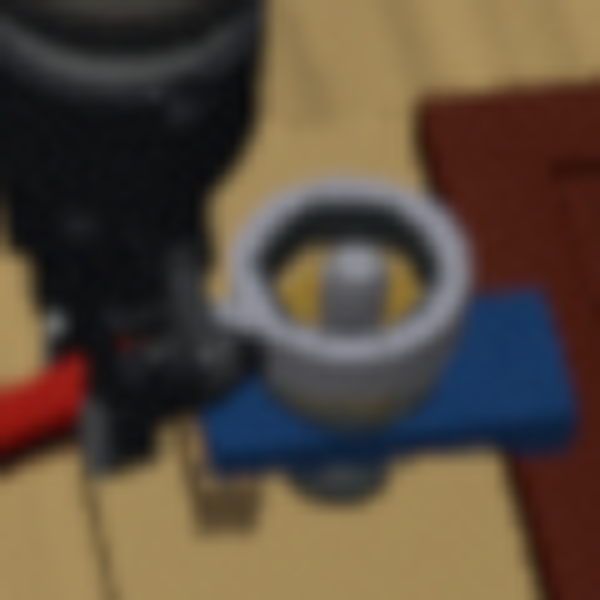

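Request:
apply_moves:
  steps:
    - [[0, 0, -0.12], [0, 0, 0]]
    - [[0, 0, -0.12], [0, 0, 0]]
    - [[0, 0, 0], [0, 0, 0]]

```text
time: 9.33
tcp_pos: [0.4908, -0.0424, 0.0634]
orientation: [0.001, 0.99, 0.138, 0.001]
wrist_force: [3.0, -5.1, -8.9]
gripper_width: 0.017
grasp_force: 59.7
```

Request:
apply_moves:
  steps:
    - [[0.02, -0.03, -0.12], [0, 0, 0]]
    - [[0, 0, -0.1], [0, 0, 0]]
    - [[0, 0, -0.08], [0, 0, 0]]
    - [[0, 0, 0], [0, 0, 0]]

```text
time: 9.67
tcp_pos: [0.4911, -0.0425, 0.0575]
orientation: [0.001, 0.99, 0.139, 0.001]
wrist_force: [1.8, -5.0, -3.6]
gripper_width: 0.0169
grasp_force: 60.5
```

```bash
python3 -c "
from h import *
rep()"
```

```text
t 9.6667 p [ 0.4911 -0.0425  0.0575] wrenchyaw 0.278 z [ 0.001 -0.002 -1.   ] F [ 1.75 -5.02 -3.56] T [-1.083 -0.435 -0.487] w 0.0169 60.51309406757355 q [-0.66  0.46  0.81  2.09 -0.48  0.78 -0.84]
```

```bash
cat >> h.py <<'E'
def swing(t0,n,st,rad=.075,dz=0):
    o=[]
    for i in range(n):
        a=t0+i*st;b=a+st
        o.append([[round(-rad*(np.cos(b)-np.cos(a))/.02,3),round(-rad*(np.sin(b)-np.sin(a))/.02,3),dz],[0,0,round(st/.08,3)]])
    print(str(o))
def mom(n,rad=.075):
    s,th=rep();p=s['tcp_pos'];F=s['wrist_force'];T=s['wrist_torque']
    print('M nut',T[2]+(p[0]-n[0])*F[1]-(p[1]-n[1])*F[0],'Tz',T[2],'centre by grip',p[:2]+rad*np.array([np.cos(th),np.sin(th)]),'Fradial',F[0]*np.cos(th)+F[1]*np.sin(th),'Fperp',-F[0]*np.sin(th)+F[1]*np.cos(th))
E
python3 -c "
from h import *
swing(.28,16,-.08,dz=-.007)"
```

```text
[[[np.float64(-0.071), np.float64(0.291), -0.007], [0, 0, -1.0]], [[np.float64(-0.048), np.float64(0.296), -0.007], [0, 0, -1.0]], [[np.float64(-0.024), np.float64(0.299), -0.007], [0, 0, -1.0]], [[np.float64(-0.0), np.float64(0.3), -0.007], [0, 0, -1.0]], [[np.float64(0.024), np.float64(0.299), -0.007], [0, 0, -1.0]], [[np.float64(0.048), np.float64(0.296), -0.007], [0, 0, -1.0]], [[np.float64(0.071), np.float64(0.291), -0.007], [0, 0, -1.0]], [[np.float64(0.094), np.float64(0.285), -0.007], [0, 0, -1.0]], [[np.float64(0.117), np.float64(0.276), -0.007], [0, 0, -1.0]], [[np.float64(0.138), np.float64(0.266), -0.007], [0, 0, -1.0]], [[np.float64(0.159), np.float64(0.254), -0.007], [0, 0, -1.0]], [[np.float64(0.179), np.float64(0.241), -0.007], [0, 0, -1.0]], [[np.float64(0.198), np.float64(0.225), -0.007], [0, 0, -1.0]], [[np.float64(0.215), np.float64(0.209), -0.007], [0, 0, -1.0]], [[np.float64(0.231), np.float64(0.191), -0.007], [0, 0, -1.0]], [[np.float64(0.246), np.float64(0.172), -0.007], [0, 0, -1.0]]]
```

Request:
apply_moves:
  steps:
    - [[-0.06, 0.25, 0], [0, 0, -1]]
    - [[-0.05, 0.3, 0], [0, 0, -1]]
    - [[-0.02, 0.3, -0.01], [0, 0, -1]]
    - [[0, 0.3, -0.01], [0, 0, -1]]
    - [[0.02, 0.3, -0.01], [0, 0, -1]]
    - [[0.05, 0.3, -0.01], [0, 0, -1]]
    - [[0.07, 0.29, -0.01], [0, 0, -1]]
    - [[0.09, 0.285, -0.01], [0, 0, -1]]

```text
time: 10.33
tcp_pos: [0.4934, 0.0039, 0.0564]
orientation: [0.001, 0.984, -0.181, 0.001]
wrist_force: [3.4, -6.6, -5.2]
gripper_width: 0.017
grasp_force: 60.0
```

```bash
python3 -c "
from h import *
mom((.5635,-.022))"
```

```text
t 10.3333 p [0.4934 0.0039 0.0564] wrenchyaw -0.363 z [ 0.002 -0.003 -1.   ] F [ 3.39 -6.61 -5.24] T [-1.373 -0.589 -0.023] w 0.017 60.007277727127075 q [-0.86  0.54  0.97  2.09 -0.62  0.82 -1.45]
M nut 0.3524442047974255 Tz -0.022957522415479627 centre by grip [ 0.56351002 -0.02276492] Fradial 5.516777964812644 Fperp -4.971674979712571
```

Request:
apply_moves:
  steps:
    - [[0.145, 0.265, -0.01], [0, 0, -1]]
    - [[0.14, 0.265, -0.01], [0, 0, -1]]
    - [[0.16, 0.255, -0.01], [0, 0, -1]]
    - [[0.18, 0.24, -0.01], [0, 0, -1]]

```text
time: 10.67
tcp_pos: [0.5053, 0.0245, 0.0555]
orientation: [0.001, 0.942, -0.335, 0.001]
wrist_force: [1.9, -6.4, -1.5]
gripper_width: 0.017
grasp_force: 60.5
```

```bash
python3 -c "
from h import *
mom((.5635,-.022))"
```

```text
t 10.6667 p [0.5053 0.0245 0.0555] wrenchyaw -0.683 z [ 0.    -0.003 -1.   ] F [ 1.94 -6.35 -1.46] T [-1.399 -0.257  0.081] w 0.017 60.45995056629181 q [-0.93  0.61  1.04  2.06 -0.7   0.87 -1.74]
M nut 0.3600885495474695 Tz 0.08086598274014743 centre by grip [ 0.56351697 -0.02280583] Fradial 5.512973637539928 Fperp -3.703557043676554
```

Request:
apply_moves:
  steps:
    - [[0.2, 0.225, -0.01], [0, 0, -1]]
    - [[0.215, 0.21, -0.01], [0, 0, -1]]
    - [[0.23, 0.19, -0.01], [0, 0, -1]]
    - [[0.245, 0.17, -0.01], [0, 0, -1]]

```text
time: 11.0
tcp_pos: [0.5231, 0.0403, 0.0547]
orientation: [0.001, 0.877, -0.48, 0.001]
wrist_force: [1.0, -6.0, -1.4]
gripper_width: 0.017
grasp_force: 60.7
```

```bash
python3 -c "
from h import *
mom((.5635,-.022))"
```

```text
t 11.0 p [0.5231 0.0403 0.0547] wrenchyaw -1.002 z [ 0.    -0.003 -1.   ] F [ 0.96 -5.99 -1.41] T [-1.493 -0.355  0.192] w 0.017 60.651918053627014 q [-0.97  0.69  1.1   2.02 -0.78  0.93 -2.02]
M nut 0.3748288262366775 Tz 0.19226222225441483 centre by grip [ 0.56346532 -0.02286604] Fradial 5.567269659870745 Fperp -2.42039426098624
```

```bash
sed -i 's/round(-rad\*(np.\(cos\|sin\)(b)-np.\(cos\|sin\)(a))\/.02,3)/float(round(-rad*(np.\1(b)-np.\2(a))\/.02,2))/g' h.py; python3 -c "
from h import *
swing(-1.0,4,-.08)
swing(-1.32,32,.08)"
```

```text
[[[0.26, 0.15, 0], [0, 0, -1.0]], [[0.27, 0.13, 0], [0, 0, -1.0]], [[0.28, 0.11, 0], [0, 0, -1.0]], [[0.29, 0.09, 0], [0, 0, -1.0]]]
[[[-0.29, -0.09, 0], [0, 0, 1.0]], [[-0.28, -0.11, 0], [0, 0, 1.0]], [[-0.27, -0.13, 0], [0, 0, 1.0]], [[-0.26, -0.15, 0], [0, 0, 1.0]], [[-0.25, -0.17, 0], [0, 0, 1.0]], [[-0.23, -0.19, 0], [0, 0, 1.0]], [[-0.22, -0.21, 0], [0, 0, 1.0]], [[-0.2, -0.23, 0], [0, 0, 1.0]], [[-0.18, -0.24, 0], [0, 0, 1.0]], [[-0.16, -0.25, 0], [0, 0, 1.0]], [[-0.14, -0.27, 0], [0, 0, 1.0]], [[-0.12, -0.28, 0], [0, 0, 1.0]], [[-0.09, -0.28, 0], [0, 0, 1.0]], [[-0.07, -0.29, 0], [0, 0, 1.0]], [[-0.05, -0.3, 0], [0, 0, 1.0]], [[-0.02, -0.3, 0], [0, 0, 1.0]], [[-0.0, -0.3, 0], [0, 0, 1.0]], [[0.02, -0.3, 0], [0, 0, 1.0]], [[0.05, -0.3, 0], [0, 0, 1.0]], [[0.07, -0.29, 0], [0, 0, 1.0]], [[0.09, -0.28, 0], [0, 0, 1.0]], [[0.12, -0.28, 0], [0, 0, 1.0]], [[0.14, -0.27, 0], [0, 0, 1.0]], [[0.16, -0.25, 0], [0, 0, 1.0]], [[0.18, -0.24, 0], [0, 0, 1.0]], [[0.2, -0.23, 0], [0, 0, 1.0]], [[0.22, -0.21, 0], [0, 0, 1.0]], [[0.23, -0.19, 0], [0, 0, 1.0]], [[0.25, -0.17, 0], [0, 0, 1.0]], [[0.26, -0.15, 0], [0, 0, 1.0]], [[0.27, -0.13, 0], [0, 0, 1.0]], [[0.28, -0.11, 0], [0, 0, 1.0]]]
```

Request:
apply_moves:
  steps:
    - [[0.26, 0.13, -0.01], [0, 0, -1]]
    - [[0.27, 0.13, -0.01], [0, 0, -1]]
    - [[0.28, 0.11, -0.01], [0, 0, -1]]
    - [[0.285, 0.085, -0.01], [0, 0, -1]]

```text
time: 11.33
tcp_pos: [0.5444, 0.0498, 0.054]
orientation: [0.002, 0.79, -0.613, 0.0]
wrist_force: [-1.6, -6.3, 2.6]
gripper_width: 0.0169
grasp_force: 61.5
```

```bash
python3 -c "
from h import *
mom((.5635,-.022))"
```

```text
t 11.3333 p [0.5444 0.0498 0.054 ] wrenchyaw -1.32 z [-0.002 -0.003 -1.   ] F [-1.61 -6.3   2.62] T [-1.476  0.158  0.666] w 0.0169 61.48006796836853 q [-0.98  0.77  1.15  1.97 -0.86  1.   -2.3 ]
M nut 0.9021538551678223 Tz 0.6658932064918874 centre by grip [ 0.56302938 -0.02284681] Fradial 5.704025467059021 Fperp -3.128827045137375
```

Request:
apply_moves:
  steps:
    - [[0.22, 0.045, -0.01], [0, 0, -0.75]]
    - [[0.22, 0.035, -0.01], [0, 0, -0.75]]

```text
time: 11.5
tcp_pos: [0.553, 0.0515, 0.0536]
orientation: [0.002, 0.752, -0.659, -0.0]
wrist_force: [-2.8, -4.0, 5.3]
gripper_width: 0.0171
grasp_force: 61.9
```

```bash
python3 -c "
from h import *
mom((.5635,-.022))"
```

```text
t 11.5 p [0.553  0.0515 0.0536] wrenchyaw -1.438 z [-0.003 -0.002 -1.   ] F [-2.78 -3.99  5.33] T [-1.242  0.46   0.84 ] w 0.0171 61.93963050842285 q [-0.98  0.8   1.17  1.95 -0.88  1.03 -2.41]
M nut 1.086270131215998 Tz 0.8398089893958888 centre by grip [ 0.56290512 -0.02281383] Fradial 3.591610089899279 Fperp -3.2846371549698437
```

Request:
apply_moves:
  steps:
    - [[0.225, 0.02, 0], [0, 0, -0.75]]
    - [[0.225, 0.01, 0], [0, 0, -0.75]]

```text
time: 11.67
tcp_pos: [0.5618, 0.0523, 0.0536]
orientation: [0.002, 0.712, -0.702, -0.0]
wrist_force: [-1.5, -4.2, 4.5]
gripper_width: 0.0173
grasp_force: 62.4
```

```bash
python3 -c "
from h import *
mom((.5635,-.022))"
```

```text
t 11.6667 p [0.5618 0.0523 0.0536] wrenchyaw -1.557 z [-0.003 -0.002 -1.   ] F [-1.5  -4.19  4.49] T [-1.126  0.426  1.014] w 0.0173 62.36155986785889 q [-0.98  0.83  1.18  1.93 -0.91  1.05 -2.51]
M nut 1.1330052186535395 Tz 1.014356052622434 centre by grip [ 0.56276236 -0.02267588] Fradial 4.168867763762854 Fperp -1.5542847000823785
```

Request:
apply_moves:
  steps:
    - [[0.22, 0, 0], [0, 0, -0.7]]
    - [[0.22, -0.01, 0], [0, 0, -0.7]]

```text
time: 11.83
tcp_pos: [0.57, 0.0521, 0.0534]
orientation: [-0.002, -0.672, 0.741, 0.001]
wrist_force: [-3.1, -3.6, 3.9]
gripper_width: 0.0168
grasp_force: 62.5
```

```bash
python3 -c "
from h import *
mom((.5635,-.022))"
```

```text
t 11.8333 p [0.57   0.0521 0.0534] wrenchyaw 1.473 z [-0.005 -0.002 -1.   ] F [-3.15 -3.56  3.87] T [-1.193  0.805  0.996] w 0.0168 62.46718883514404 q [-0.97  0.86  1.2   1.91 -0.93  1.08 -2.61]
M nut 1.2065622286140816 Tz 0.9963380066233972 centre by grip [0.5773193  0.12674343] Fradial -3.852486453155637 Fperp 2.78486682209344
```

Request:
apply_moves:
  steps:
    - [[0.28, -0.03, 0], [0, 0, -0.5]]
    - [[0.14, -0.02, 0], [0, 0, -0.2]]

```text
time: 12.0
tcp_pos: [0.575, 0.0515, 0.0519]
orientation: [-0.005, -0.65, 0.76, 0.004]
wrist_force: [-10.8, -3.2, 4.2]
gripper_width: 0.017
grasp_force: 61.7
```

```bash
python3 -c "
from h import *
mom((.5635,-.022))"
```

```text
t 12.0 p [0.575  0.0515 0.0519] wrenchyaw 1.416 z [-0.012  0.    -1.   ] F [-10.8   -3.24   4.22] T [-0.734  2.047  0.553] w 0.017 61.6530042886734 q [-0.96  0.88  1.2   1.89 -0.94  1.1  -2.66]
M nut 1.3101233717178105 Tz 0.5533968903971527 centre by grip [0.5865551  0.12562367] Fradial -4.8751991899016565 Fperp 10.166350139566049
```

Request:
apply_moves:
  steps:
    - [[-0.28, 0.03, 0.01], [0, 0, 0.6]]
    - [[-0.26, 0.02, 0.01], [0, 0, 0.75]]
    - [[-0.24, 0.02, 0], [0, 0, 0.75]]
    - [[-0.22, 0, 0], [0, 0, 0.75]]
    - [[-0.22, -0.02, 0], [0, 0, 0.75]]
    - [[0, 0, 0], [0, 0, 0]]

```text
time: 12.5
tcp_pos: [0.5534, 0.0516, 0.0533]
orientation: [0.001, 0.753, -0.658, -0.001]
wrist_force: [-1.0, -5.2, -2.3]
gripper_width: 0.0168
grasp_force: 60.5
```

```bash
python3 -c "
from h import *
mom((.5635,-.022))
b=snap('side','s3')
c=b['color'][180:240,290:350]
cv2.imwrite('pics/c4.png',cv2.resize(b['color'][150:250,260:380],(720,600),interpolation=cv2.INTER_CUBIC))"
```

```text
t 12.5 p [0.5534 0.0516 0.0533] wrenchyaw -1.438 z [-0.003 -0.001 -1.   ] F [-0.99 -5.23 -2.3 ] T [-1.173  0.311  0.077] w 0.0168 60.53112030029297 q [-0.98  0.81  1.17  1.95 -0.88  1.03 -2.41]
M nut 0.20201814811526753 Tz 0.0769358474783223 centre by grip [ 0.56340142 -0.02278068] Fradial 5.050797102079893 Fperp -1.6711466166196178
```

View pics/c4.png

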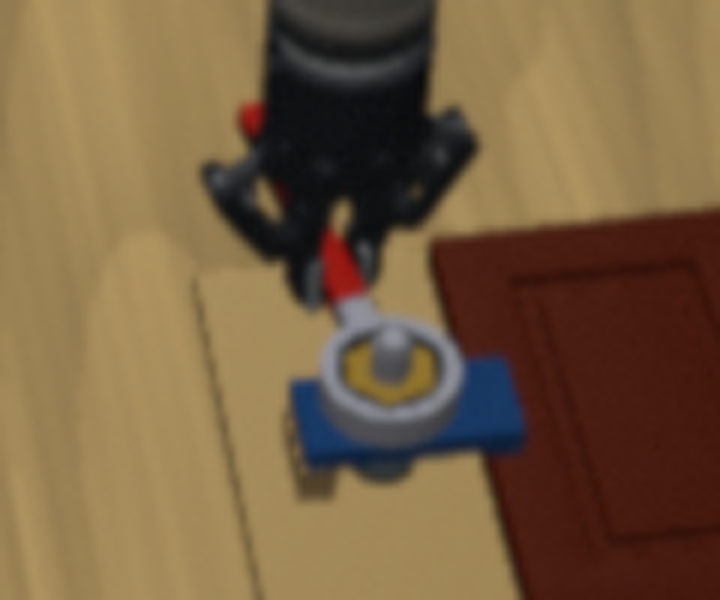

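The wrench still sits flat on the nut. I back off a little more, then lift.

Request:
apply_moves:
  steps:
    - [[-0.29, -0.06, 0], [0, 0, 1]]
    - [[-0.29, -0.07, 0], [0, 0, 1]]
    - [[-0.28, -0.1, 0], [0, 0, 1]]
    - [[0, 0, 0], [0, 0, 0]]

```text
time: 12.88
tcp_pos: [0.5364, 0.0472, 0.0536]
orientation: [0.001, 0.826, -0.564, -0.001]
wrist_force: [-0.4, -5.0, -0.9]
gripper_width: 0.017
grasp_force: 60.6
```

```bash
python3 -c "
from h import *
mom((.5635,-.0225))"
```

```text
t 12.8833 p [0.5364 0.0472 0.0536] wrenchyaw -1.199 z [-0.002  0.    -1.   ] F [-0.45 -4.97 -0.93] T [-1.239  0.229 -0.205] w 0.017 60.63833177089691 q [-0.98  0.74  1.13  1.99 -0.83  0.98 -2.19]
M nut -0.03862520913089857 Tz -0.20451845486255166 centre by grip [ 0.56362781 -0.02270133] Fradial 4.46330726940187 Fperp -2.221569891874249
```

Request:
apply_moves:
  steps:
    - [[0, -0.04, 0.1], [0, 0, 0]]
    - [[0, 0, 0.2], [0, 0, 0]]
    - [[0, 0, 0.3], [0, 0, 0]]
    - [[0, 0, 0.4], [0, 0, 0]]

```text
time: 13.22
tcp_pos: [0.5365, 0.0482, 0.0728]
orientation: [0.001, 0.825, -0.565, -0.002]
wrist_force: [0.2, -0.4, -5.4]
gripper_width: 0.0167
grasp_force: 60.2
```

Request:
apply_moves:
  steps:
    - [[0, 0, 0.6], [0, 0, 0]]
    - [[0, 0, 1], [0, 0, 0]]
    - [[0, 0, 1], [0, 0, 0]]
    - [[0, 0, 1], [0, 0, 0]]
    - [[0, 0, 0.5], [0, 0, 0]]
    - [[0, 0, 0], [0, 0, 0]]

```text
time: 13.72
tcp_pos: [0.5401, 0.0483, 0.1586]
orientation: [-0.002, 0.826, -0.564, 0.001]
wrist_force: [0.3, 0.9, -7.3]
gripper_width: 0.0168
grasp_force: 60.3
```

Run:
```python
from h import *
s,th=rep()
a=snap('top','t4');b=snap('side','s4')
A=cv2.resize(a['color'][100:200,240:340],(400,400),interpolation=cv2.INTER_CUBIC)
B=cv2.resize(b['color'][130:230,270:370],(400,400),interpolation=cv2.INTER_CUBIC)
cv2.imwrite('pics/c5.png',np.hstack([A,B]))
```

```text
t 13.7167 p [0.5401 0.0483 0.1586] wrenchyaw -1.199 z [ 0.005  0.002 -1.   ] F [ 0.29  0.89 -7.32] T [ 0.07  -0.013 -0.015] w 0.0168 60.315080881118774 q [-1.09  0.64  1.3   1.9  -0.69  1.14 -2.29]
```

View pics/c5.png

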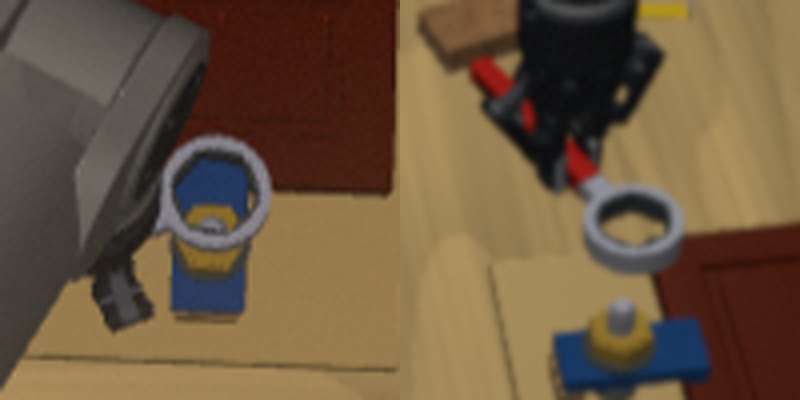

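Run:
```python
from h import *
s,th=rep();p=s['tcp_pos'];a=load('t4');b=load('s4')
f=lambda x,y,u,v:((x+.5)/4-.5+u,(y+.5)/4-.5+v)
for z in(.184,.188):
  for n,c,q in(('top',a,f(217,192,240,100)),('side',b,f(633-400,220,270,130))):
    h=atz(c,*q,z);d=(h-p)[:2];print(n,z,h,'dist',np.linalg.norm(d),'yaw',np.arctan2(d[1],d[0]))
hsv=cv2.cvtColor(b['color'],cv2.COLOR_BGR2HSV)
red=((hsv[...,0]<6)|(hsv[...,0]>174))&(hsv[...,1]>190)&(hsv[...,2]>110)
red[:, :280]=0;red[:120]=0;red[200:]=0;red[:,325:]=0
ys,xs=np.nonzero(red);P=np.array([atz(b,x,y,.183)[:2] for x,y in zip(xs,ys)]);m=P.mean(0);w,v=np.linalg.eigh(np.cov((P-m).T));d=v[:,1]
print(len(xs),m,np.arctan(d[1]/d[0]),np.sqrt(w))
```

```text
t 13.8167 p [0.5379 0.0483 0.1557] wrenchyaw -1.199 z [-0.001  0.001 -1.   ] F [-0.25  0.14 -6.12] T [ 0.125  0.094 -0.012] w 0.0171 60.3100061416626 q [-1.09  0.64  1.3   1.91 -0.69  1.14 -2.29]
top 0.184 [ 0.56767576 -0.02154334  0.184     ] dist 0.07589260997039785 yaw -1.1683223506296474
side 0.184 [ 0.56793816 -0.02071956  0.184     ] dist 0.07523954495730201 yaw -1.1608248453217214
top 0.188 [ 0.56672667 -0.02138495  0.188     ] dist 0.07537948827969322 yaw -1.1790842822020684
side 0.188 [ 0.56681394 -0.02434019  0.188     ] dist 0.07815122663372248 yaw -1.1924889342976543
93 [0.51990038 0.09178214] -1.1651871571962928 [0.00440045 0.04953073]
```

Request:
apply_moves:
  steps:
    - [[-0.15, -0.95, 0], [0, 0, 0.89]]
    - [[-0.15, -0.95, 0], [0, 0, 0.89]]
    - [[-0.15, -0.95, 0], [0, 0, 0.89]]
    - [[-0.15, -0.95, 0], [0, 0, 0.89]]
    - [[-0.15, -0.95, 0], [0, 0, 0.89]]
    - [[-0.15, -0.95, 0], [0, 0, 0.89]]
    - [[-0.15, -0.95, 0], [0, 0, 0.89]]
    - [[-0.15, -0.95, 0], [0, 0, 0.89]]
    - [[-0.15, -0.95, 0], [0, 0, 0.89]]
    - [[-0.15, -0.95, 0], [0, 0, 0.89]]
    - [[-0.15, -0.95, 0], [0, 0, 0.89]]
    - [[-0.15, -0.95, 0], [0, 0, 0.89]]
    - [[-0.15, -0.95, 0], [0, 0, 0.89]]
    - [[-0.15, -0.95, 0], [0, 0, 0.89]]
    - [[-0.15, -0.95, 0], [0, 0, 0.89]]
    - [[-0.15, -0.95, 0], [0, 0, 0.89]]
    - [[-0.15, -0.95, 0], [0, 0, 0.89]]
    - [[-0.15, -0.95, 0], [0, 0, 0.89]]
    - [[-0.15, -0.95, 0], [0, 0, 0.89]]
    - [[-0.15, -0.95, 0], [0, 0, 0.89]]

```text
time: 15.48
tcp_pos: [0.4768, -0.3328, 0.1541]
orientation: [-0.001, 0.994, 0.113, -0.001]
wrist_force: [0.8, -0.2, -5.6]
gripper_width: 0.017
grasp_force: 60.2
```

Request:
apply_moves:
  steps:
    - [[0, 0, -0.5], [0, 0, 0]]
    - [[0, 0, -1], [0, 0, 0]]
    - [[0, 0, -1], [0, 0, 0]]
    - [[0, 0, -0.5], [0, 0, 0]]
    - [[0, 0, 0], [0, 0, 0]]
    - [[0, 0, 0], [0, 0, 0]]

```text
time: 15.98
tcp_pos: [0.4776, -0.3323, 0.095]
orientation: [-0.0, 0.994, 0.112, -0.001]
wrist_force: [0.8, 0.7, -5.8]
gripper_width: 0.0171
grasp_force: 60.2
```

Run:
```python
from h import *
s,th=rep()
a=snap('top','t5');b=snap('side','s5')
A=cv2.resize(a['color'][150:250,370:450],(480,600),interpolation=cv2.INTER_CUBIC)
B=cv2.resize(b['color'][290:370,255:370],(320,223),interpolation=cv2.INTER_CUBIC)
B=cv2.copyMakeBorder(B,0,377,0,0,cv2.BORDER_CONSTANT)
cv2.imwrite('pics/c6.png',np.hstack([A,B]))
for c in(a,b):
    hsv=cv2.cvtColor(c['color'],cv2.COLOR_BGR2HSV)
    red=((hsv[...,0]<6)|(hsv[...,0]>174))&(hsv[...,1]>190)&(hsv[...,2]>110)
    m0=np.zeros_like(red)
    if c is a: m0[150:255,370:450]=1
    else: m0[270:380,240:400]=1
    ys,xs=np.nonzero(red&m0);P=np.array([atz(c,x,y,s['tcp_pos'][2]+.0265)[:2] for x,y in zip(xs,ys)]);m=P.mean(0);w,v=np.linalg.eigh(np.cov((P-m).T));d=v[:,1]
    print(len(xs),m,np.arctan(d[1]/d[0]),np.sqrt(w))
```

```text
t 15.9833 p [ 0.4776 -0.3323  0.095 ] wrenchyaw 0.223 z [-0.002  0.001 -1.   ] F [ 0.77  0.7  -5.82] T [-0.037  0.088 -0.008] w 0.0171 60.170334577560425 q [-0.06  0.55  0.8   1.85 -0.48  0.94 -0.39]
3 [ 0.49880138 -0.32064219] -0.7776454636882332 [0.00097713 0.00173885]
270 [ 0.41970621 -0.34928902] 0.2514043318757784 [0.00402468 0.0310116 ]
```

View pics/c6.png

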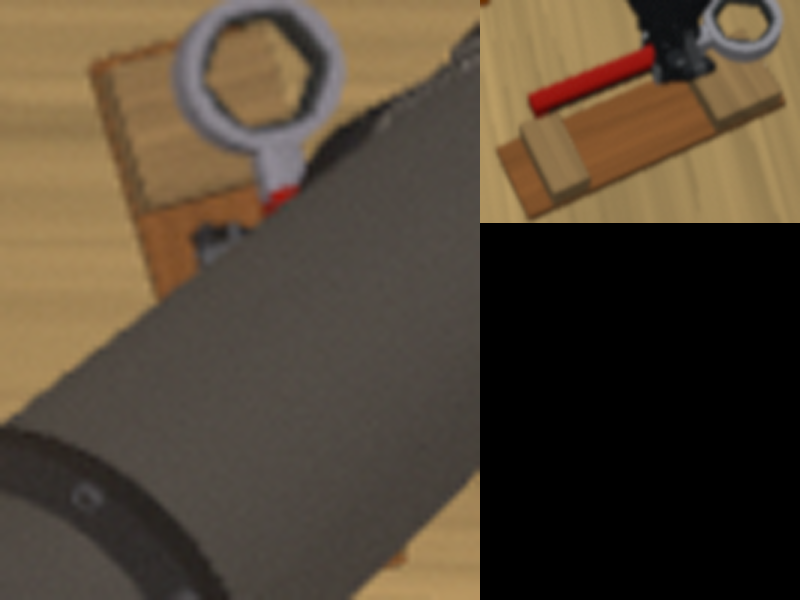

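The ring hangs over the head block at (259,72) in the crop, and the handle lines up with the rest (yaw about 0.25). Lowering now.

Request:
apply_moves:
  steps:
    - [[0.01, -0.03, -0.6], [0, 0, 0]]
    - [[0, 0, -1], [0, 0, 0]]
    - [[0, 0, -0.8], [0, 0, 0]]
    - [[0, 0, -0.4], [0, 0, 0]]
    - [[0, 0, -0.25], [0, 0, 0]]
    - [[0, 0, -0.2], [0, 0, 0]]
    - [[0, 0, 0], [0, 0, 0]]

```text
time: 16.67
tcp_pos: [0.4786, -0.3337, 0.0309]
orientation: [0.0, 0.994, 0.112, 0.0]
wrist_force: [-0.1, 0.2, -5.4]
gripper_width: 0.0169
grasp_force: 60.3
```

Request:
apply_moves:
  steps:
    - [[0, 0, -0.06], [0, 0, 0]]
    - [[0, 0, -0.06], [0, 0, 0]]
    - [[0, 0, 0], [0, 0, 0]]

```text
time: 16.92
tcp_pos: [0.4791, -0.3342, 0.0295]
orientation: [0.001, 0.994, 0.112, 0.001]
wrist_force: [0.5, -1.0, -2.3]
gripper_width: 0.0174
grasp_force: 60.8
```

```bash
python3 -c "
from h import *
rep()"
```

```text
t 16.9167 p [ 0.4791 -0.3342  0.0295] wrenchyaw 0.224 z [ 0.002 -0.001 -1.   ] F [ 0.55 -0.96 -2.29] T [-0.149  0.493  0.006] w 0.0174 60.771564245224 q [-0.    0.63  0.72  1.89 -0.56  0.83 -0.33]
```

Request:
apply_moves:
  steps:
    - [[0, 0, -0.06], [0, 0, 0]]
    - [[0, 0, -0.04], [0, 0, 0]]
    - [[0, 0, 0], [0, 0, 0]]

```text
time: 17.17
tcp_pos: [0.4793, -0.3341, 0.0274]
orientation: [0.001, 0.994, 0.112, 0.001]
wrist_force: [0.8, 0.6, 1.4]
gripper_width: 0.0168
grasp_force: 61.2
```

Request:
apply_moves:
  steps:
    - [[0, 0, 0], [0, 0, 0]]
    - [[0, 0, 0], [0, 0, 0]]
    - [[0, 0, 0], [0, 0, 0]]
    - [[0, 0, 0], [0, 0, 0]]
    - [[0, 0, 0], [0, 0, 0]]
    - [[0, 0, 0], [0, 0, 0]]
    - [[0, 0, 0], [0, 0, 0]]
  jaw: 1

```text
time: 17.75
tcp_pos: [0.4783, -0.3335, 0.0265]
orientation: [0.0, 0.994, 0.112, 0.0]
wrist_force: [-0.3, 0.4, -0.4]
gripper_width: 0.0855
grasp_force: 0.0
```

Request:
apply_moves:
  steps:
    - [[0, 0, 0.3], [0, 0, 0]]
    - [[0, 0, 0.8], [0, 0, 0]]
    - [[0, 0, 1], [0, 0, 0]]
    - [[0, 0, 1], [0, 0, 0]]
    - [[0, 0, 1], [0, 0, 0]]
    - [[0, 0, 1], [0, 0, 0]]
    - [[0, 0, 1], [0, 0, 0]]
    - [[0, 0, 1], [0, 0, 0]]
    - [[-0.5, 1, 0], [0, 0, 0]]
    - [[-0.5, 1, 0], [0, 0, 0]]
    - [[-0.5, 1, 0], [0, 0, 0]]
    - [[-0.5, 1, 0], [0, 0, 0]]
    - [[0, 1, 0], [0, 0, 0]]
    - [[0, 1, 0], [0, 0, 0]]
    - [[0, 1, 0], [0, 0, 0]]
    - [[0, 1, 0], [0, 0, 0]]
    - [[0, 1, 0], [0, 0, 0]]
    - [[0, 1, 0], [0, 0, 0]]
    - [[0, 0, 0], [0, 0, 0]]
    - [[0, 0, 0], [0, 0, 0]]

```text
time: 19.42
tcp_pos: [0.4385, -0.1327, 0.1688]
orientation: [-0.0, 0.994, 0.113, 0.0]
wrist_force: [0.0, 0.5, 1.4]
gripper_width: 0.0854
grasp_force: 0.0
```

Run:
```python
from h import *
rep()
a=snap('top','t6');b=snap('side','s6')
cv2.imwrite('pics/c7.png',np.hstack([cv2.resize(a['color'],(400,300)),cv2.resize(b['color'],(400,300))]))
A=cv2.resize(a['color'][150:250,380:446],(396,600),interpolation=cv2.INTER_CUBIC)
B=cv2.resize(b['color'][280:360,260:370],(404,294),interpolation=cv2.INTER_CUBIC)
C=cv2.resize(b['color'][190:250,300:380],(404,306),interpolation=cv2.INTER_CUBIC)
cv2.imwrite('pics/c8.png',np.hstack([A,np.vstack([B,C])]))
for n in('t0','t6','s0','s6'):
    c=load(n);hsv=cv2.cvtColor(c['color'],cv2.COLOR_BGR2HSV)
    red=((hsv[...,0]<6)|(hsv[...,0]>174))&(hsv[...,1]>190)&(hsv[...,2]>110)
    nl,lab,st,ce=cv2.connectedComponentsWithStats(red.astype(np.uint8))
    i=1+np.argmax(st[1:,4]);ys,xs=np.nonzero(lab==i);P=np.array([atz(c,x,y,.052)[:2] for x,y in zip(xs,ys)]);m=P.mean(0);w,v=np.linalg.eigh(np.cov((P-m).T));print(n,m,np.arctan(v[1,1]/v[0,1]),len(xs))
```

```text
t 19.4167 p [ 0.4385 -0.1327  0.1688] wrenchyaw 0.226 z [ 0.001  0.    -1.   ] F [0.01 0.52 1.38] T [-0.027  0.014  0.023] w 0.0854 0.0 q [-0.65  0.18  0.95  2.07 -0.18  0.97 -0.95]
t0 [ 0.43513679 -0.3435408 ] 0.24512754388036043 346
t6 [ 0.4345867  -0.34201975] 0.22502993579281405 359
s0 [ 0.43570465 -0.34605632] 0.24644425095661202 319
s6 [ 0.43597942 -0.34489057] 0.22726068261594834 332
```

View pics/c8.png

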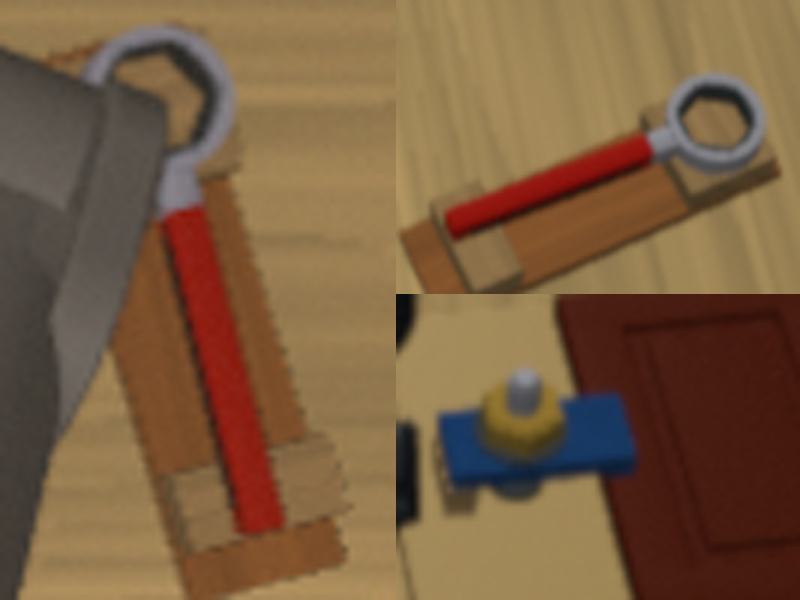

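The wrench lies flat on its rest, within 2 mm and 0.02 rad of where it started. The nut is free with the bar on the drawer front, and the gripper is clear of everything. Handing in.

```bash
python3 -c "
from rig import r
print(r.hand_in())"
```

```text
the job is handed in; nothing more can be done
None
```

The job is handed in: the nut was tightened to about 1.31 N m (highest reading), in one clockwise swing rather than several. The wrench is back flat on its rest within about 2 mm and 0.02 rad of how it lay, and it took about 19.5 s. The tape measure, sanding block and glue bottle were never approached, but I did not check them again at the end.

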